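Fit the wide filter cassette into the intake airbox

ROBOT

A 6-joint arm with a two-finger parallel gripper is mounted at the origin on the work surface. World frame = base frame: x ahead of the robot, y to its left, z up, the work surface at z = 0. Lengths are in m, angles in rad, forces in N, time in s.
With the tool pointing down it reaches from about 0.275 to 0.825 m from the base axis. Payload 4.9 kg.
Tool frame: the origin (TCP) lies at the very end of the fingers, on their centre line; the grasp point (between the pads) lies 19 mm behind it; z points along the fingers, y is the direction in which the jaws open and shut (so a half turn about z gives the same grasp; the last joint's range is limited). The gripper opens to 85 mm and grips with 20 to 120 N. Pads are 22 mm wide; open, the fingers measure 114 mm over their backs; the gripper's body (76 mm by 85 mm) begins 54 mm behind the grasp point. The pads swing forward as they close: fully open they stand 13 mm farther back than shut.
Start: joints at [-1.349, 0.326, -0.193, 1.052, 0, 1.437], TCP at [0.192, -0.516, 0.207] pointing down, gripper open.
Joint ranges: [-2.65, 2.65], [-0.97, 1.79], [-1.3, 1.35], [-1.93, 2.1], [-1.47, 1.37], [-3.14, 3.14]. Speed limits (rad/s): [2.57, 2.57, 3.14, 3.14, 3.14, 3.14].

INTERFACE

Orientations are given as a unit quaternion [w, x, y, z].
In Python, from rig import * gives the robot as it stands.
- The arm moves only by the tool move_arm, never from a script. Its argument "deltas" is a list of rows, each an object with "hand": the opening, from -1 (shut) to 1 (fully open), so that 0 is half open; "delta_pos": the shift along the tool's x, y, z each as a share of 0.3 m, from -1 to 1, a list of three; "rot": the turn, a rotation vector about the tool's x, y, z each as a share of 30 degrees, from -1 to 1, a list of three. A call has 1 to 5 rows; each row shifts and turns the commanded pose from where the row before left it, along the tool's axes as they then stand; what a row does not reach is not made up. A row lasts 1/8 s, in which the tool goes at most 62.5 mm and 10.7 degrees, less where a joint would pass 70% of its speed; a pose out of reach is approached as far as the arm can. A call with a number of a shift or a turn outside -1 to 1 is refused whole. A call with a gripper value outside its range is refused whole. The fingers move at their own pace and stop on an object; "force" is the grip in N (left out, the last holds). Time passes only in rows, so rows that do not move let the fingers close. It gives the time, the measured TCP pose, the force and the opening at its end, in the units of the state.
- get_obs(): the state, without advancing time (a new reading comes with each control period).
- read_camera(name): name is "side" or "top" or "wrist"; returns the picture (480x640x3 uint8, red, green, blue); there is no depth.
- get_calibration(name): a dict with "fx", "fy", "cx", "cy" (pixels), "k1" (the pictures are not rectified: a ray, as slopes to the right and down, at radius r is drawn at 1 + k1 r^2 times it, then the intrinsics apply), "R" (3x3) and "t" (3): a world point X has camera coordinates R X + t; the wrist camera has in their place "mount" (4x4, takes a point from camera to tool coordinates, whose origin is the TCP and whose axes are the flange's). Camera axes: x right, y down, z forward; pixel columns grow to the right and rows downward; lengths in m; the calibration is good to about 2 mm. A picture is of the moment at which its call begins: read the wrist's pose just before it. get_calibration takes no time and is no camera call.
- sign_off(): hands the job in, once; it reports no verdict.
Trained networks look in the newest picture that a camera, given by its name, has taken for a name from the list of things; names that differ only in an ending like _2 or _b are one class to them, and where a whole thing is asked for, a point or a joint stands for the part that bears it (a point fixed in the world has none). Each returns a list of dicts, best first, with "p" (0 to 1); they miss things now and then, are a little off and sometimes report something else, mostly with a low value. They report only what shows in the picture. A call takes as long as a camera call. They do not tell look-alikes from the thing itself.
- trace(label, camera): "mask" (480x640 bool, what is visible of it) and "rect" ([centre column, centre row, width, height] in pixels, round what is visible of it).
The state is a dict: "time": time; "q": joint angles; "qd": joint speeds; "tau": joint torques, N m; "eef_pos": TCP position; "eef_rot": TCP orientation; "force": force on the tool from outside, world axes, zero at the start; "ft_torque": the same for the moment, N m; "finger_gap": finger opening in m.
Only numpy, scipy, OpenCV 4.12 (cv2) and the standard library are available. Lean on these libraries where they do the work, as an engineer would, in place of code of your own. Each camera call takes 0.05 s, during which the arm holds its last target. There are 200 camera calls.

TASK

Take the wide filter cassette (not the narrow one) out of the parts stand by its pull grip and slide it down into the slot in the top of the black airbox until it is fully home, resting on the slot's floor. Lower it in gently rather than dropping it, let go of it, and leave the narrow cassette standing in its cradle.

Things in the scene. Friction and masses are not known exactly. Their poses are not given: they have to be found in the camera images.
- wide_filter_grip (a point): Wide filter cassette: upright grey slab, paper pleats, 120 wide, 26 thick, 70 tall (mm), about 0.25 kg; on the middle of its top an upright black pull tab 60 wide, 18 thick, 48 high. Point: the tab's centre, 24 above the slab's shoulder, 94 above the underside. x across the thickness (pinch the tab along x), y along the width, z up. Fits either way round. Stands in one cradle of the stand.
- narrow_filter_grip (a point): Narrow filter cassette for another engine, to be left alone: the same but 76 mm wide with a tab 36 mm wide; its point and axes are as on the wide one. Stands in the other cradle of the stand.
- stand: Fixed aluminium parts stand, 190 x 160 mm, origin at the middle of its underside. Two cradles at x = +55 and -55 mm, each holding a cassette upright with its width along y; which is in which varies. The cassettes' undersides are 8 mm above the table; cradle sides reach 32 mm above it.
- slot_mouth (a point): Centre of the slot's mouth, level with the top of the fixed black airbox (110 x 200, 100 high, in mm). The slot goes straight down: 34 wide along x, 136 long along y, floor 62 below this point; the top 14 is flared to 58 x 160 by grey slopes. z up. With the cassette home its shoulder is 8 above the box top and its tab's centre 32 above this point.
Mind the look-alikes: they are no part of the job. What is shaped like the part that bears wide_filter_grip but pink or red is not meant.

How it is judged:
On the way:
1. the wide cassette is lifted clear of its cradle (height (world z) of wide_filter_grip above 0.135 m), for 0.1 s.
At the end, for the whole second after the job is handed in: The wide cassette stands in the airbox slot within 11 mm of fully home (tab centre under 43 mm above the box top), within 30 mm of the slot's centre, 15 degrees of upright and of the slot's direction, at rest; the narrow one's tab is within 30 mm of its start (z of wide_filter_grip in the frame of slot_mouth below 0.043 m and horizontal distance between wide_filter_grip and slot_mouth below 0.03 m and angle between wide_filter_grip's own z axis and vertical below 0.26 rad and angle between the y axis of wide_filter_grip and the y axis of slot_mouth, either way round below 0.26 rad and distance of narrow_filter_grip from where it was at the start of the episode below 0.03 m and linear speed of wide_filter below 0.03 m/s); the robot touches nothing.
It fails at once if the wide cassette is dropped into the slot (faster than 0.6 m/s in the slot) (horizontal distance between wide_filter_grip and slot_mouth below 0.03 m and z of wide_filter_grip in the frame of slot_mouth below 0.094 m and linear speed of wide_filter above 0.6 m/s).
It fails at once if the narrow cassette is taken out or knocked over (its tab moves more than 40 mm) (distance of narrow_filter_grip from where it was at the start of the episode above 0.04 m).
It also fails if it takes over 43 s, if anything falls off the work surface, if the arm or the gripper's body presses on something with over 40 N, if the wrist force passes 120 N, or if a joint passes its speed limit or range.

## Working session

There is one attempt and no reset: what is moved stays moved. The work goes in short steps, Python scripts to look and compute and a tool call to move; the robot and the scene stay as the last step left them, time stands still between calls to the robot, and variables do not carry over. Pictures are saved under pics/ and viewed, about 8 in all and at most 12, crops included, and the job is handed in when it is done.

Besides the shell and the picture viewer there is one more tool, called after ">>>" as a command line: name --argument value ..., lists and objects as JSON in quotes. move_arm: Moves the arm, as the interface text tells. Its arguments: {"type":"object","properties":{"deltas":{"type":"array"},"force":{"type":"number"}},"required":["deltas"]}

```bash
mkdir -p pics; ls; python3 - <<'E'
from rig import *
import cv2,numpy as np
o=get_obs();print(o)
for n in("top","side"):
    im=read_camera(n);cv2.imwrite(f"pics/{n}0.png",im[:,:,::-1])
    c=get_calibration(n);print(n,c)
    for l in("wide_filter_grip","narrow_filter_grip","stand","slot_mouth"):
        try:
            for d in trace(l,n):print(l,round(d["p"],2),np.round(d["rect"],1),d["mask"].sum())
        except Exception as e:print(l,e)
print(get_calibration("wrist"))
E
```

```text
pics
{'time': 0.0, 'q': array([-1.34921219e+00,  3.26950521e-01, -1.93603633e-01,  1.05200605e+00,
        1.86195249e-05,  1.43661984e+00]), 'qd': array([ 2.07624640e-04,  8.16374267e-05, -1.56431997e-03, -1.15688920e-03,
        8.61650609e-04,  1.04357164e-04]), 'tau': array([ 2.79832195e-03, -4.43396151e+01,  2.62440294e+01,  1.53807085e-02,
        1.52414691e-04,  1.15679157e-06]), 'eef_pos': array([ 0.19145425, -0.51492225,  0.20629077]), 'eef_rot': array([-8.81503314e-04,  9.84220588e-01,  1.76943652e-01, -2.92309583e-05]), 'force': array([0.07537327, 0.09531625, 0.05760021]), 'ft_torque': array([-0.02806385,  0.02533572,  0.02311507]), 'finger_gap': 0.08523770555722542}
top {'fx': 478.8357240226748, 'fy': 478.8357240226748, 'cx': 323.1589437861304, 'cy': 240.89635803247427, 'k1': 0.0002658359044089959, 'R': array([[-0.00523672, -0.99951605,  0.03066348],
       [-0.99420418,  0.00191123, -0.1074914 ],
       [ 0.10738078, -0.03104866, -0.99373304]]), 't': array([0.08027284, 0.39769282, 1.01883518])}
wide_filter_grip 0.96 [144.9 201.2  51.4  53.7] 1057
wide_filter_grip 0.94 [
[... 709 characters left out ...]
78.9  50.2  70.6] 2287
wide_filter_grip 0.73 [155.8 362.1  91.2  74.4] 5306
narrow_filter_grip 0.59 [193.2 262.3  38.5  59. ] 1440
stand 0.77 [217.2 295.1 126.6  73.3] 3077
slot_mouth 0.68 [337.8 205.7  58.   68. ] 3419
{'fx': 355.66216903225103, 'fy': 355.66216903225103, 'cx': 320.3526208574628, 'cy': 241.585325118087, 'k1': -0.02949731206170928, 'mount': array([[-4.27961391e-04, -9.55690542e-01, -2.94372902e-01,
         7.60521689e-02],
       [ 9.99999753e-01, -2.44777300e-04, -6.59129741e-04,
        -2.56653126e-04],
       [ 5.57868255e-04, -2.94373111e-01,  9.55690410e-01,
        -1.65189525e-01],
       [ 0.00000000e+00,  0.00000000e+00,  0.00000000e+00,
         1.00000000e+00]])}
```

View pics/top0.png

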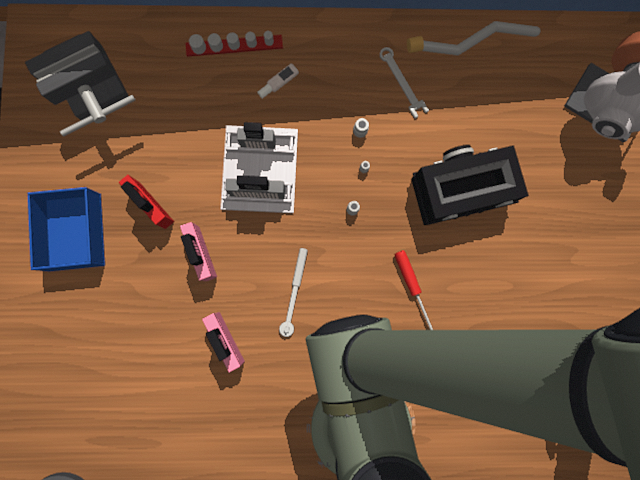

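View pics/side0.png

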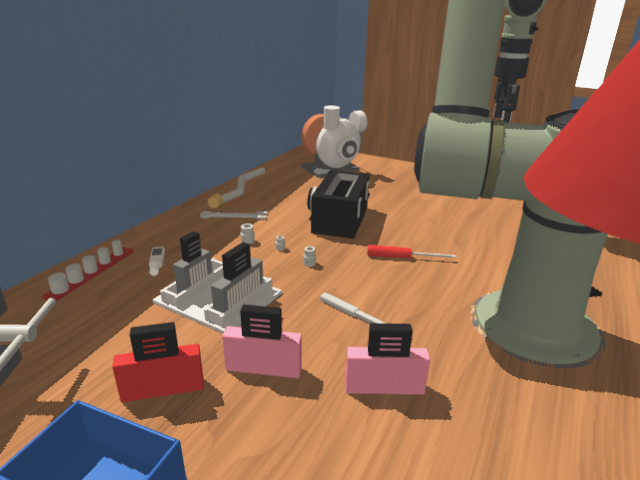

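Candidates in the top view: the grey wide cassette in the stand (254,188), the grey narrow one in the stand (256,137), a red look-alike (145,201), and pink ones at (200,251) and (224,344). By the description I want (254,188). Next I'll fit its pose and check it in a crop.

```bash
cat > h.py <<'E'
from rig import *
import cv2,numpy as np
from scipy.optimize import minimize,least_squares
from scipy.spatial.transform import Rotation as Ro
def rot(o): w,x,y,z=o["eef_rot"]; return Ro.from_quat([x,y,z,w]).as_matrix()
def cam(n,o=None):
    c=get_calibration(n)
    if n=="wrist":
        T=np.eye(4);T[:3,:3]=rot(o);T[:3,3]=o["eef_pos"]
        M=np.linalg.inv(T@np.array(c["mount"]));c["R"],c["t"]=M[:3,:3],M[:3,3]
    return c
def proj(c,X):
    P=np.atleast_2d(X)@np.array(c["R"]).T+c["t"];s=P[:,:2]/P[:,2:]
    s=s*(1+c["k1"]*(s**2).sum(1,keepdims=True))
    return s*[c["fx"],c["fy"]]+[c["cx"],c["cy"]]
def ground(c,uv,z):
    K=np.array([[c["fx"],0,c["cx"]],[0,c["fy"],c["cy"]],[0,0,1]])
    s=cv2.undistortPoints(np.float64(uv).reshape(-1,1,2),K,np.array([c["k1"],0,0,0.]))[:,0]
    d=np.c_[s,np.ones(len(s))]@np.array(c["R"]);C=-np.array(c["R"]).T@c["t"]
    return C+d*((z-C[2])/d[:,2])[:,None]
def box(p,sx,sy,z0,z1):
    x,y,a=p;c,s=np.cos(a),np.sin(a)
    return np.array([[x+c*i*sx/2-s*j*sy/2,y+s*i*sx/2+c*j*sy/2,z] for z in(z0,z1) for i,j in((1,1),(1,-1),(-1,-1),(-1,1))])
def sil(c,X):
    m=np.zeros((480,640),np.uint8)
    h=cv2.convexHull(np.float32(proj(c,X)))
    cv2.fillConvexPoly(m,np.int32(np.round(h*16)),255,cv2.LINE_AA,4);return m/255.
def fit(views,dims,p0):
    def f(p):
        e=0
        for c,m in views:
            s=sil(c,box(p,*dims));e+=1-np.minimum(s,m).sum()/np.maximum(s,m).sum()
        return e/len(views)
    S=np.array([p0]+[np.array(p0)+d for d in np.diag([.015,.015,.15])])
    r=minimize(f,p0,method="Nelder-Mead",options=dict(initial_simplex=S,xatol=1e-5,fatol=1e-5,maxiter=600));return r.x,r.fun
E
python3 - <<'E'
from h import *
ims={n:cv2.imread(f"pics/{n}0.png") for n in("top","side")}
cs={n:cam(n) for n in ims}
def dark(n,x0,x1,y0,y1,th=55):
    m=np.zeros((480,640));g=ims[n].max(2);m[y0:y1,x0:x1]=g[y0:y1,x0:x1]<th
    k,l,s,_=cv2.connectedComponentsWithStats(np.uint8(m));return (l==1+s[1:,4].argmax())*1.
tm={n:None for n in ims}
tm["top"]=dark("top",232,275,172,195);tm["side"]=dark("side",220,255,240,282)
print([m.sum() for m in tm.values()])
p0=ground(cs["top"],[[254,182]],.126)[0];print(p0)
for v in(["top"],["side"],["top","side"]):
    print("tab",v,fit([(cs[n],tm[n]) for n in v],(.018,.06,.078,.126),[p0[0],p0[1],0]))
tp=fit([(cs[n],tm[n]) for n in ims],(.018,.06,.078,.126),[p0[0],p0[1],0])[0]
am={}
for n in ims:
    read_camera(n);d=trace("slot_mouth",n)[0];am[n]=d["mask"]*1.
q0=ground(cs["top"],[[472,180]],.1)[0]
for v in(["top"],["side"],["top","side"]):
    ap,f=fit([(cs[n],am[n]) for n in v],(.11,.2,0,.1),[q0[0],q0[1],.2]);print("box",v,ap,f)
# mouth quad by guess
out=[]
for n,(x,y) in(("top",(205,100)),("side",(200,150))):
    im=ims[n].copy()
    big=cv2.resize(im,None,fx=3,fy=3,interpolation=cv2.INTER_CUBIC)
    for X,col in((box(tp,.018,.06,.078,.126),(0,255,0)),(box(tp,.026,.12,.008,.078),(255,255,0)),(box(ap,.058,.16,.1,.1),(0,255,255)),(box(ap,.11,.2,.1,.1),(0,0,255))):
        uv=np.int32(proj(cs[n],X)*3+1)
        for q in(uv[:4],uv[4:]):cv2.polylines(big,[q],True,col,1)
    if n=="top": out=[big[330:660,620:890],big[400:690,1210:1600]]
    else: out+=[big[690:990,460:860],big[480:720,900:1130]]
W=800;c=np.zeros((600,W,3),np.uint8)
for i,a in enumerate(out):
    a=a[:300,:400];c[(i//2)*300:(i//2)*300+a.shape[0],(i%2)*400:(i%2)*400+a.shape[1]]=a
cv2.imwrite("pics/crop1.png",c)
E
```

```text
[np.float64(402.0), np.float64(680.0)]
[0.5032107  0.21750178 0.126     ]
tab ['top'] (array([ 0.50682137,  0.22298852, -0.05113086]), np.float64(0.20904887969559216))
tab ['side'] (array([0.50756884, 0.22386404, 0.12812342]), np.float64(0.20146270703414704))
tab ['top', 'side'] (array([0.50770027, 0.22209022, 0.06940141]), np.float64(0.2170009671074593))
box ['top'] [ 0.51327336 -0.22997902  0.23396462] 0.0823961091133818
box ['side'] [ 0.51354121 -0.23098826  0.22901004] 0.04948050761127132
box ['top', 'side'] [ 0.51296815 -0.22992366  0.23096392] 0.06632126061897436
```

View pics/crop1.png

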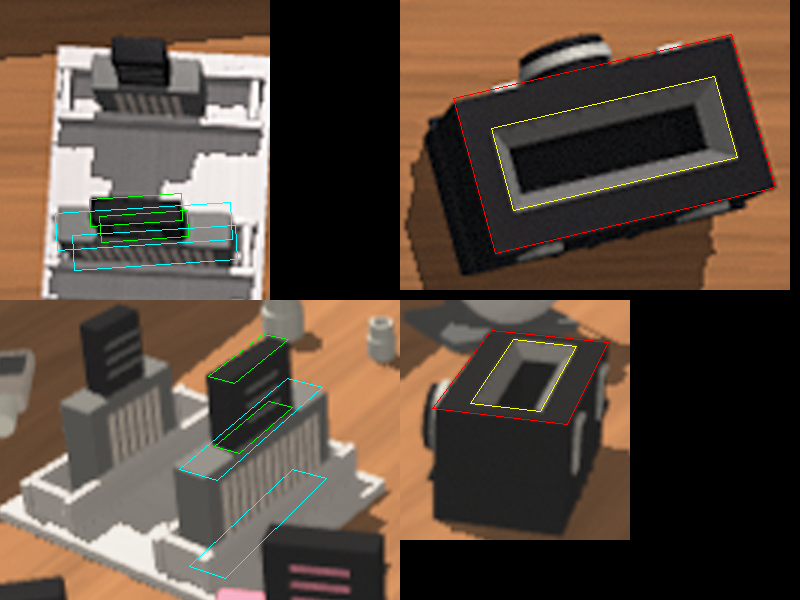

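The crop confirms the choice: the front cassette in the stand is grey and wide with a wide tab, and the rear one is narrow. The airbox fit sits right on the image. The tab's yaw fit is poor, so I'll go above it and refine with the wrist camera.

```bash
cat >> h.py <<'E'
def plan(pos,psi,n):
    """rows (tool units) for a straight move to TCP pos, tool-x yaw psi, pointing down"""
    o=get_obs();R0=rot(o);p0=o["eef_pos"]
    c,s=np.cos(psi),np.sin(psi);R1=np.array([[c,s,0],[s,-c,0],[0,0,-1.]])
    rv=Ro.from_matrix(R0.T@R1).as_rotvec();st=rv/n
    print("step mm",1e3*np.linalg.norm(np.array(pos)-p0)/n,"deg",np.degrees(np.linalg.norm(st)))
    for i in range(n):
        d=(R0@Ro.from_rotvec(st*i).as_matrix()).T@((np.array(pos)-p0)/n)
        print(np.round(d/.3,3).tolist(),np.round(np.degrees(st)/30,3).tolist())
E
python3 -c "
from h import *
plan([.51,.215,.30],1.53,15)"
```

```text
step mm 53.489058004046775 deg 4.484947969071638
[0.123, -0.128, -0.021] [0.0, 0.0, -0.149]
[0.132, -0.118, -0.021] [0.0, 0.0, -0.149]
[0.141, -0.107, -0.021] [0.0, 0.0, -0.149]
[0.149, -0.095, -0.021] [0.0, 0.0, -0.149]
[0.156, -0.083, -0.021] [0.0, 0.0, -0.149]
[0.162, -0.071, -0.021] [0.0, 0.0, -0.149]
[0.167, -0.058, -0.021] [0.0, 0.0, -0.149]
[0.171, -0.045, -0.021] [0.0, 0.0, -0.149]
[0.174, -0.031, -0.021] [0.0, 0.0, -0.149]
[0.176, -0.018, -0.021] [0.0, 0.0, -0.149]
[0.177, -0.004, -0.021] [0.0, 0.0, -0.149]
[0.177, 0.01, -0.021] [0.0, 0.0, -0.149]
[0.175, 0.024, -0.021] [0.0, 0.0, -0.149]
[0.173, 0.038, -0.021] [0.0, 0.0, -0.149]
[0.17, 0.051, -0.021] [0.0, 0.0, -0.149]
```

>>> move_arm --deltas '[{"hand":1,"delta_pos":[0.123,-0.128,-0.021],"rot":[0,0,-0.149]},{"hand":1,"delta_pos":[0.132,-0.118,-0.021],"rot":[0,0,-0.149]},{"hand":1,"delta_pos":[0.141,-0.107,-0.021],"rot":[0,0,-0.149]},{"hand":1,"delta_pos":[0.149,-0.095,-0.021],"rot":[0,0,-0.149]},{"hand":1,"delta_pos":[0.156,-0.083,-0.021],"rot":[0,0,-0.149]}]'

```text
time: 1.32
eef_pos: [0.2981, -0.2707, 0.239]
eef_rot: [0.0, 0.931, 0.365, 0.0]
force: [1.1, 0.1, -0.4]
finger_gap: 0.0859
```

>>> move_arm --deltas '[{"hand":1,"delta_pos":[0.162,-0.071,-0.021],"rot":[0,0,-0.149]},{"hand":1,"delta_pos":[0.167,-0.058,-0.021],"rot":[0,0,-0.149]},{"hand":1,"delta_pos":[0.171,-0.045,-0.021],"rot":[0,0,-0.149]},{"hand":1,"delta_pos":[0.174,-0.031,-0.021],"rot":[0,0,-0.149]},{"hand":1,"delta_pos":[0.176,-0.018,-0.021],"rot":[0,0,-0.149]}]'

```text
time: 1.95
eef_pos: [0.4045, -0.0275, 0.2707]
eef_rot: [0.0, 0.842, 0.539, 0.0]
force: [1.2, -0.2, -0.2]
finger_gap: 0.0855
```

>>> move_arm --deltas '[{"hand":1,"delta_pos":[0.177,-0.004,-0.021],"rot":[0,0,-0.149]},{"hand":1,"delta_pos":[0.177,0.01,-0.021],"rot":[0,0,-0.149]},{"hand":1,"delta_pos":[0.175,0.024,-0.021],"rot":[0,0,-0.149]},{"hand":1,"delta_pos":[0.173,0.038,-0.021],"rot":[0,0,-0.149]},{"hand":1,"delta_pos":[0.17,0.051,-0.021],"rot":[0,0,-0.149]}]'

```text
time: 2.58
eef_pos: [0.5115, 0.2158, 0.3019]
eef_rot: [0.0, 0.722, 0.692, 0.0]
force: [0.9, -0.2, -0.2]
finger_gap: 0.0854
```

>>> move_arm --deltas '[{"hand":1,"delta_pos":[0,0,0],"rot":[0,0,0]},{"hand":1,"delta_pos":[0,0,0],"rot":[0,0,0]}]'

```text
time: 2.82
eef_pos: [0.5104, 0.2138, 0.3012]
eef_rot: [-0.0, 0.723, 0.691, -0.001]
force: [-0.8, 1.0, -1.1]
finger_gap: 0.0858
```

```bash
python3 - <<'E'
from h import *
o=get_obs();im=read_camera("wrist");cv2.imwrite("pics/w1.png",im[:,:,::-1])
import pickle;pickle.dump(o,open("w1.pkl","wb"))
c=cam("wrist",o);print(o["time"],o["eef_pos"],o["eef_rot"])
for l in("wide_filter_grip","narrow_filter_grip"):
    for d in trace(l,"wrist"):print(l,round(d["p"],2),np.round(d["rect"],1))
b=im[:,:,::-1].copy()
for p in((.5077,.222,-.03),):
    uv=np.int32(proj(c,box(p,.018,.06,.078,.126)))
    for q in(uv[:4],uv[4:]):cv2.polylines(b,[q],True,(0,255,0),1)
cv2.imwrite("pics/w1o.png",b)
E
```

```text
2.825 [0.51043123 0.21379177 0.30117907] [-9.39559830e-05  7.22734172e-01  6.91125865e-01 -5.88501729e-04]
wide_filter_grip 0.84 [256.9  15.6  51.9  29.6]
wide_filter_grip 0.77 [190.2  86.9 122.6  72. ]
wide_filter_grip 0.69 [317.  190.   25.3 108. ]
wide_filter_grip 0.66 [ 54.6 147.6 109.3  75.7]
narrow_filter_grip 0.63 [416.9 188.4  45.3  72.4]
```

View pics/w1o.png

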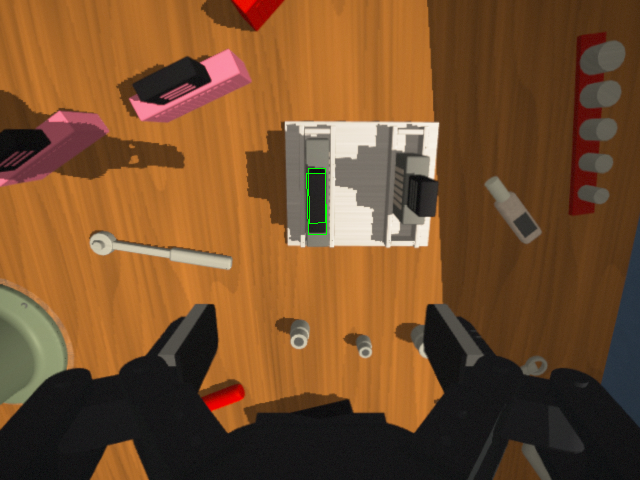

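The overlay lies on the wide tab at (317,200), and the narrow cassette is at (417,188). Refining the fit and planning the descent.

```bash
python3 - <<'E'
from h import *
import pickle
o=pickle.load(open("w1.pkl","rb"));c=cam("wrist",o);im=cv2.imread("pics/w1.png")
r=im[150:250,300:336].max(2);print(r[::12,::3])
for th in(40,55,70):
    m=np.zeros((480,640));m[155:250,300:336]=im[155:250,300:336].max(2)<th
    k,l,s,_=cv2.connectedComponentsWithStats(np.uint8(m));m=(l==1+s[1:,4].argmax())*1.
    print(th,m.sum(),fit([(c,m)],(.018,.06,.078,.126),[.5077,.222,-.03]))
# stand outline yaw from bright edge rows (z~0)
g=cv2.inRange(im,(150,150,150),(255,255,255));g[:, :270]=0;g[:,450:]=0;g[:110]=0;g[260:]=0
pts=cv2.findNonZero(g);print(cv2.minAreaRect(pts))
psi=np.arctan2(rot(o)[1,0],rot(o)[0,0]);print("psi",psi)
E
```

```text
[[122 116 109 134 131 134 135 138 136 137 157 237]
 [121 118 108 134 133 135 134 134 137 137 167 236]
 [120 118  61  34  34  35  36  37  37 134 177 238]
 [119 120  62  37  36  36  38  39  42 133 199 238]
 [121 115  67  33  35  34  37  39  37 135 216 237]
 [116 117  70  30  36  37  40  37  41 136 224 237]
 [115 118  83  31  36  37  37  38  40 134 227 238]
 [119 137  97 130 127 130 131 133 134 136 228 237]
 [194 234 179 144 142 138 139 139 140 149 228 237]]
40 965.0 (array([ 0.50728815,  0.22375064, -0.01486002]), np.float64(0.2762393564611244))
55 1110.0 (array([ 0.50754348,  0.22352196, -0.0255712 ]), np.float64(0.16797789145645925))
70 1262.0 (array([ 0.50690597,  0.22463452, -0.03144542]), np.float64(0.07328482782094659))
((361.5, 184.5), (125.0, 153.0), 90.0)
psi 1.5260920412206558
```

```bash
python3 -c "
from h import *
plan([.507,.2235,.30],1.541,1)"
```

```text
step mm 11.273825063474419 deg 0.9539564182163323
[0.035, -0.013, 0.006] [-0.0, 0.0, -0.032]
```

>>> move_arm --deltas '[{"hand":1,"delta_pos":[0.035,-0.013,0],"rot":[0,0,-0.032]},{"hand":1,"delta_pos":[0,0,0.15],"rot":[0,0,0]},{"hand":1,"delta_pos":[0,0,0.15],"rot":[0,0,0]},{"hand":1,"delta_pos":[0,0,0.15],"rot":[0,0,0]},{"hand":1,"delta_pos":[0,0,0],"rot":[0,0,0]}]'

```text
time: 3.6
eef_pos: [0.5044, 0.2239, 0.1638]
eef_rot: [-0.002, 0.717, 0.697, -0.003]
force: [-0.6, -0.4, -0.0]
finger_gap: 0.0853
```

```bash
python3 - <<'E'
from h import *
import time
o=get_obs();im=read_camera("wrist");c=cam("wrist",o);print(o["eef_pos"])
plan([.507,.2235,.085],1.541,3)
b=im[:,:,::-1].copy();cv2.imwrite("pics/w2.png",b)
uv=np.int32(proj(c,box((.507,.2235,-.03),.018,.06,.078,.126)))
for q in(uv[:4],uv[4:]):cv2.polylines(b,[q],True,(0,255,0),1)
cv2.imwrite("pics/w2o.png",b)
E
```

```text
[0.50435811 0.22389392 0.16378622]
step mm 27.08242003427385 deg 0.06262191025364913
[-0.001, 0.001, 0.09] [-0.002, 0.0, 0.001]
[-0.001, 0.001, 0.09] [-0.002, 0.0, 0.001]
[-0.001, 0.001, 0.09] [-0.002, 0.0, 0.001]
```

View pics/w2o.png

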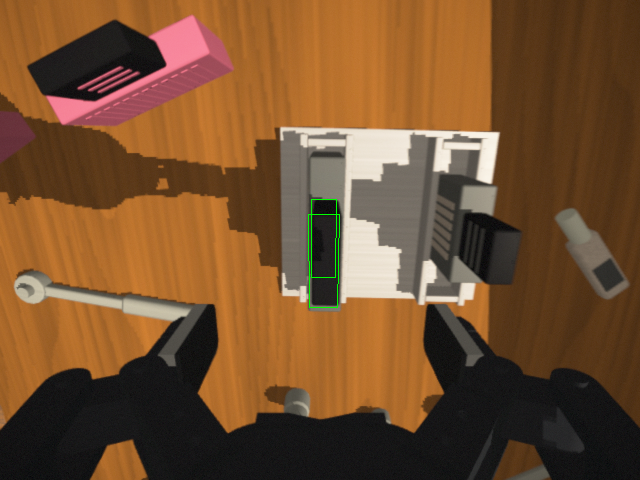

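The model outline lies on the tab, which sits between the fingers (column 322 against jaw centre 321). Descending and gripping.

>>> move_arm --deltas '[{"hand":1,"delta_pos":[0,0.001,0.09],"rot":[0,0,0]},{"hand":1,"delta_pos":[0,0.001,0.09],"rot":[0,0,0]},{"hand":1,"delta_pos":[0,0.001,0.08],"rot":[0,0,0]},{"hand":1,"delta_pos":[0,0,0],"rot":[0,0,0]},{"hand":1,"delta_pos":[0,0,0],"rot":[0,0,0]}]'

```text
time: 4.28
eef_pos: [0.5101, 0.2252, 0.0909]
eef_rot: [0.001, 0.717, 0.697, 0.002]
force: [-0.2, 0.2, 0.7]
finger_gap: 0.0855
```

>>> move_arm --deltas '[{"hand":-1,"delta_pos":[0,0,0],"rot":[0,0,0]},{"hand":-1,"delta_pos":[0,0,0],"rot":[0,0,0]},{"hand":-1,"delta_pos":[0,0,0],"rot":[0,0,0]},{"hand":-1,"delta_pos":[0,0,0],"rot":[0,0,0]},{"hand":-1,"delta_pos":[0,0,0],"rot":[0,0,0]}]' --force 50

```text
time: 4.9
eef_pos: [0.5085, 0.2248, 0.0889]
eef_rot: [0.0, 0.717, 0.697, 0.0]
force: [-0.8, 0.6, 4.2]
finger_gap: 0.0165
```

>>> move_arm --deltas '[{"hand":-1,"delta_pos":[0,0,-0.04],"rot":[0,0,0]},{"hand":-1,"delta_pos":[0,0,-0.1],"rot":[0,0,0]},{"hand":-1,"delta_pos":[0,0,-0.14],"rot":[0,0,0]},{"hand":-1,"delta_pos":[0,0,-0.16],"rot":[0,0,0]},{"hand":-1,"delta_pos":[0,0,-0.16],"rot":[0,0,0]}]'

```text
time: 5.52
eef_pos: [0.5077, 0.2244, 0.2701]
eef_rot: [-0.0, 0.717, 0.697, -0.001]
force: [1.1, 1.0, -3.4]
finger_gap: 0.0167
```

>>> move_arm --deltas '[{"hand":-1,"delta_pos":[0,0,0],"rot":[0,0,0]},{"hand":-1,"delta_pos":[0,0,0],"rot":[0,0,0]}]'

```text
time: 5.78
eef_pos: [0.5076, 0.2244, 0.2677]
eef_rot: [-0.0, 0.717, 0.697, -0.001]
force: [-0.7, -0.5, -4.0]
finger_gap: 0.0166
```

```bash
python3 - <<'E'
from h import *
o=get_obs();print(o["eef_pos"],o["finger_gap"],o["force"])
im=read_camera("wrist");cv2.imwrite("pics/w3.png",im[:,:,::-1])
plan([.513,-.230,.27],np.pi/2+.231,12)
E
```

```text
[0.50763082 0.22443111 0.2677162 ] 0.01664290243817732 [-0.7036747  -0.48051725 -4.02175932]
step mm 37.86147173990968 deg 1.237055954468942
[-0.126, 0.005, -0.001] [-0.0, 0.0, -0.041]
[-0.126, 0.002, -0.001] [-0.0, 0.0, -0.041]
[-0.126, -0.0, -0.001] [-0.0, 0.0, -0.041]
[-0.126, -0.003, -0.001] [-0.0, 0.0, -0.041]
[-0.126, -0.006, -0.001] [-0.0, 0.0, -0.041]
[-0.126, -0.008, -0.001] [-0.0, 0.0, -0.041]
[-0.126, -0.011, -0.001] [-0.0, 0.0, -0.041]
[-0.125, -0.014, -0.001] [-0.0, 0.0, -0.041]
[-0.125, -0.017, -0.001] [-0.0, 0.0, -0.041]
[-0.125, -0.019, -0.001] [-0.0, 0.0, -0.041]
[-0.124, -0.022, -0.001] [-0.0, 0.0, -0.041]
[-0.124, -0.025, -0.001] [-0.0, 0.0, -0.041]
```

View pics/w3.png

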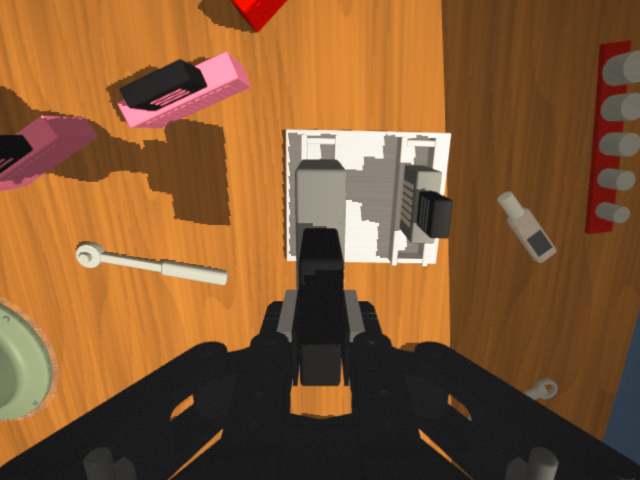

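The cassette is held square in the fingers at (321,290), and the narrow one still stands in its cradle at (420,200). Moving over the airbox.

>>> move_arm --deltas '[{"hand":-1,"delta_pos":[-0.07,0.004,0],"rot":[0,0,-0.04]},{"hand":-1,"delta_pos":[-0.126,0.002,0],"rot":[0,0,-0.041]},{"hand":-1,"delta_pos":[-0.126,0,0],"rot":[0,0,-0.041]},{"hand":-1,"delta_pos":[-0.126,-0.003,0],"rot":[0,0,-0.041]},{"hand":-1,"delta_pos":[-0.126,-0.006,0],"rot":[0,0,-0.041]}]'

```text
time: 6.45
eef_pos: [0.5093, 0.0513, 0.2665]
eef_rot: [-0.002, 0.678, 0.735, -0.001]
force: [0.8, -0.4, -3.0]
finger_gap: 0.0162
```

>>> move_arm --deltas '[{"hand":-1,"delta_pos":[-0.126,-0.008,0],"rot":[0,0,-0.041]},{"hand":-1,"delta_pos":[-0.126,-0.011,0],"rot":[0,0,-0.041]},{"hand":-1,"delta_pos":[-0.125,-0.014,0],"rot":[0,0,-0.041]},{"hand":-1,"delta_pos":[-0.125,-0.017,0],"rot":[0,0,-0.041]},{"hand":-1,"delta_pos":[-0.125,-0.019,0],"rot":[0,0,-0.041]}]'

```text
time: 7.08
eef_pos: [0.5117, -0.1376, 0.2665]
eef_rot: [-0.002, 0.638, 0.77, -0.001]
force: [1.3, -0.4, -4.2]
finger_gap: 0.0164
```

>>> move_arm --deltas '[{"hand":-1,"delta_pos":[-0.124,-0.022,0],"rot":[0,0,-0.041]},{"hand":-1,"delta_pos":[-0.124,-0.025,0],"rot":[0,0,-0.041]},{"hand":-1,"delta_pos":[-0.055,-0.012,0],"rot":[0,0,0]},{"hand":-1,"delta_pos":[0,0,0],"rot":[0,0,0]},{"hand":-1,"delta_pos":[0,0,0],"rot":[0,0,0]}]'

```text
time: 7.7
eef_pos: [0.5136, -0.2281, 0.268]
eef_rot: [-0.001, 0.621, 0.784, 0.0]
force: [0.9, 0.2, -2.7]
finger_gap: 0.0165
```

```bash
python3 - <<'E'
from h import *
o=get_obs();print(o["eef_pos"],o["finger_gap"],o["force"])
plan([.513,-.230,.27],np.pi/2+.231,1)
ap=(.513,-.230,.231)
out=[]
oo=get_obs()
for n in("wrist","side","top"):
    b=read_camera(n)[:,:,::-1].copy();c=cam(n,oo)
    for X,col in((box(ap,.058,.16,.1,.1),(0,255,255)),(box(ap,.034,.136,.086,.086),(0,255,0)),(box(ap,.11,.2,.1,.1),(0,0,255))):
        cv2.polylines(b,[np.int32(np.round(proj(c,X)))[:4]],True,col,1)
    if n=="side": # held cassette as commanded
        psi=np.arctan2(rot(oo)[1,0],rot(oo)[0,0]);z=oo["eef_pos"][2]-.089
        for dims in((.018,.06,.078+z,.126+z),(.026,.12,.008+z,.078+z)):
            uv=np.int32(proj(c,box((*oo["eef_pos"][:2],psi-np.pi/2),*dims)))
            for q in(uv[:4],uv[4:]):cv2.polylines(b,[q],True,(255,255,0),1)
        b=cv2.resize(b[60:260,250:450],None,fx=2,fy=2)
    if n=="wrist": b=b[0:400,120:520]
    if n!="top": out.append(b)
cv2.imwrite("pics/w4.png",np.hstack(out))
E
```

```text
[ 0.51359608 -0.22813102  0.26796961] 0.016495906594464604 [ 0.85699934  0.24681403 -2.69841969]
step mm 2.8232761264888993 deg 0.12886088894849757
[-0.006, -0.003, -0.007] [-0.002, -0.003, -0.002]
```

View pics/w4.png

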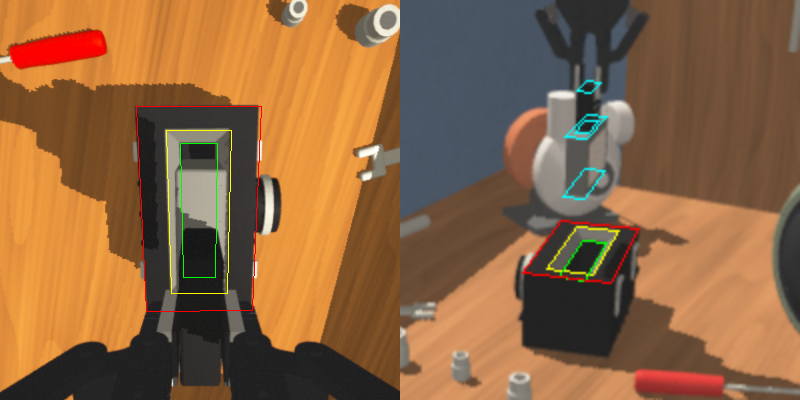

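The airbox outlines match in both views, and the held cassette is centred over the slot. Lowering gently: home should be TCP z ≈ 0.119.

>>> move_arm --deltas '[{"hand":-1,"delta_pos":[-0.006,-0.003,0.05],"rot":[0,0,0]},{"hand":-1,"delta_pos":[0,0,0.08],"rot":[0,0,0]},{"hand":-1,"delta_pos":[0,0,0.07],"rot":[0,0,0]},{"hand":-1,"delta_pos":[0,0,0.04],"rot":[0,0,0]},{"hand":-1,"delta_pos":[0,0,0.04],"rot":[0,0,0]}]'

```text
time: 8.48
eef_pos: [0.5135, -0.2314, 0.1839]
eef_rot: [0.0, 0.622, 0.783, 0.0]
force: [-0.5, 0.4, -3.4]
finger_gap: 0.0165
```

>>> move_arm --deltas '[{"hand":-1,"delta_pos":[0,0,0.035],"rot":[0,0,0]},{"hand":-1,"delta_pos":[0,0,0.035],"rot":[0,0,0]},{"hand":-1,"delta_pos":[0,0,0.035],"rot":[0,0,0]}]'

```text
time: 8.85
eef_pos: [0.5137, -0.2316, 0.1526]
eef_rot: [0.0, 0.622, 0.783, 0.0]
force: [-0.1, 0.3, -3.0]
finger_gap: 0.0168
```

>>> move_arm --deltas '[{"hand":-1,"delta_pos":[0,0,0.03],"rot":[0,0,0]},{"hand":-1,"delta_pos":[0,0,0.03],"rot":[0,0,0]},{"hand":-1,"delta_pos":[0,0,0.025],"rot":[0,0,0]},{"hand":-1,"delta_pos":[0,0,0],"rot":[0,0,0]}]'

```text
time: 9.35
eef_pos: [0.513, -0.2312, 0.1269]
eef_rot: [-0.001, 0.622, 0.783, -0.0]
force: [-0.7, -0.4, -3.2]
finger_gap: 0.017
```

>>> move_arm --deltas '[{"hand":-1,"delta_pos":[0,0,0.01],"rot":[0,0,0]},{"hand":-1,"delta_pos":[0,0,0.01],"rot":[0,0,0]}]'

```text
time: 9.6
eef_pos: [0.5138, -0.2316, 0.1218]
eef_rot: [0.0, 0.622, 0.783, 0.0]
force: [-0.7, -0.1, -3.3]
finger_gap: 0.0162
```

>>> move_arm --deltas '[{"hand":-1,"delta_pos":[0,0,0.006],"rot":[0,0,0]},{"hand":-1,"delta_pos":[0,0,0.005],"rot":[0,0,0]},{"hand":-1,"delta_pos":[0,0,0],"rot":[0,0,0]}]'

```text
time: 9.98
eef_pos: [0.5136, -0.2315, 0.1189]
eef_rot: [0.0, 0.622, 0.783, 0.0]
force: [-1.5, 0.6, 3.3]
finger_gap: 0.0167
```

The vertical force swung from −3.3 to +3.3 N at z 0.119, so it is on the floor. Releasing and backing off.

>>> move_arm --deltas '[{"hand":0,"delta_pos":[0,0,0],"rot":[0,0,0]},{"hand":0,"delta_pos":[0,0,0],"rot":[0,0,0]},{"hand":0.6,"delta_pos":[0,0,0],"rot":[0,0,0]},{"hand":0.6,"delta_pos":[0,0,0],"rot":[0,0,0]},{"hand":0.6,"delta_pos":[0,0,0],"rot":[0,0,0]}]'

```text
time: 10.6
eef_pos: [0.5135, -0.2315, 0.1183]
eef_rot: [0.0, 0.622, 0.783, 0.0]
force: [0.2, -0.0, 0.0]
finger_gap: 0.0685
```

>>> move_arm --deltas '[{"hand":0.6,"delta_pos":[0,0,-0.05],"rot":[0,0,0]},{"hand":0.6,"delta_pos":[0,0,-0.15],"rot":[0,0,0]},{"hand":0.6,"delta_pos":[0,0,-0.15],"rot":[0,0,0]},{"hand":0.6,"delta_pos":[0,0,-0.15],"rot":[0,0,0]},{"hand":0.6,"delta_pos":[0,0,0],"rot":[0,0,0]}]'

```text
time: 11.22
eef_pos: [0.5157, -0.2328, 0.2735]
eef_rot: [0.004, 0.622, 0.783, 0.001]
force: [0.9, -0.4, -0.3]
finger_gap: 0.0682
```

```bash
python3 - <<'E'
from h import *
oo=get_obs();print(oo["eef_pos"],oo["finger_gap"],oo["force"])
ap=(.513,-.230,.231);out=[]
for n in("wrist","side"):
    b=read_camera(n)[:,:,::-1].copy();c=cam(n,oo)
    for dims in((.018,.06,.108,.156),(.026,.12,.108,.108)):
        uv=np.int32(np.round(proj(c,box(ap,*dims))))
        for q in(uv[:4],uv[4:]):cv2.polylines(b,[q],True,(0,255,0),1)
    out.append(b[0:400,120:520] if n=="wrist" else cv2.resize(b[150:350,190:390],None,fx=2,fy=2))
cv2.imwrite("pics/w5.png",np.hstack(out))
E
```

```text
[ 0.51567573 -0.23279326  0.2735253 ] 0.06815329517787969 [ 0.85601518 -0.37829764 -0.29868541]
```

View pics/w5.png

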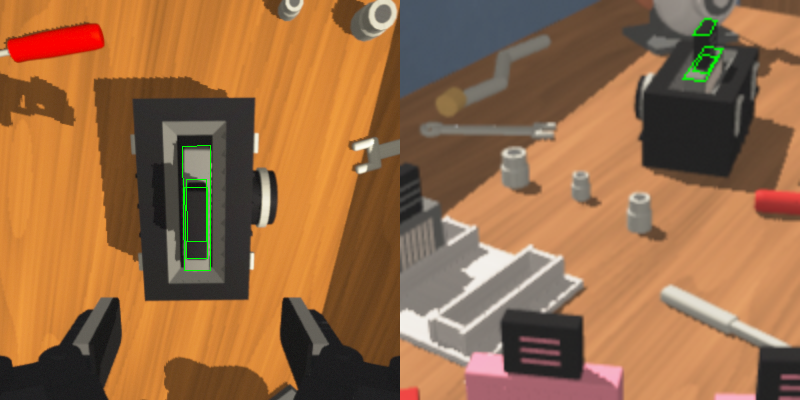

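The cassette stands home in the slot and matches the predicted home outline in both views. The narrow one is still in its cradle and the gripper is clear. Handing in.

```bash
python3 -c "
from rig import *
print(sign_off())"
```

```text
the job is handed in; nothing more can be done
None
```

I pulled the wide grey cassette out of the stand by its tab and lowered it slowly into the airbox slot. When it met the floor I let go and backed the gripper straight up, then handed the job in about 11 s into the 43 s limit.

**Last checks:**
- **Seating:** the vertical force swung from about −3.3 to +3.3 N at TCP height 0.119 m, which is the height I had worked out for fully home. After release, the wrist and side pictures matched the outline of a home, upright cassette to within a few millimetres.
- **Narrow cassette:** I only checked it by eye. It was standing in its cradle in the wrist picture after the lift. The last side picture shows only part of it, still in place. I did not measure its position.
- **Gripper:** it was open and well above the box, with the force reading near zero.

**What disagreed:** my first estimates of the tab's turn from the fixed cameras did not agree (−0.05 rad from the top, +0.13 rad from the side). I used the wrist camera's fit of about −0.03 rad instead, and its outline matched the tab before I gripped. No check failed.

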